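# Draw the source holder out of the permeation oven and hold it up for inspection

## Robot

A 6-joint arm with a two-finger parallel gripper is mounted at the origin on the work surface. World frame = base frame: x ahead of the robot, y to its left, z up, the work surface at z = 0. Lengths are in m, angles in rad, forces in N, time in s.
With the tool pointing down it reaches from about 0.375 to 0.975 m from the base axis. Payload 3.8 kg.
Tool frame: the origin (TCP) lies midway between the tips of the shut fingers; the grasp point (between the pads) lies 19 mm behind it; z points along the fingers, y is the line along which they close (so a half turn about z gives the same grasp; the last joint's range is limited). The gripper opens to 88 mm and grips with 3 to 60 N. Pads are 18 mm wide; open, the fingers measure 123 mm over their backs; the gripper's body (75 mm by 187 mm) begins 45 mm behind the grasp point.
Start: joints at [1.202, 0.264, 1.604, -0, 1.274, -0.037], TCP at [0.22, 0.638, 0.239] pointing down, gripper open.
Joint ranges: [-2.63, 2.63], [-0.94, 2.18], [0.31, 2.57], [-1.31, 4.45], [0, 2.66], [-2.55, 2.55]. Speed limits (rad/s): [2.57, 2.57, 3.14, 3.14, 3.14, 3.14].

## Interface

Orientations are given as a unit quaternion [x, y, z, w].
In Python, from station import * gives the robot as it stands. The module is installed in compiled form; this text tells all that it offers.
- The arm moves only by the tool play_rows, never from a script. Its argument "increments" is a list of rows, each an object of numbers: "dx", "dy", "dz": the shift along the tool's x, y, z scaled (see below); "ax", "ay", "az": the turn, a rotation vector about the tool's x, y, z scaled (see below); "claw": the opening, from 0 (shut) to 1 (fully open). In form: [{"dx": .., "dy": .., "dz": .., "ax": .., "ay": .., "az": .., "claw": ..}, ...]. A call has 1 to 12 rows; each row is the pose to reach, as a shift and turn from the pose commanded when the call began, along the tool's axes at that moment; what a row does not reach only later rows make up. The controller multiplies each number of a shift by 0.2 m and each number of a turn by 60 degrees. A row lasts 1/12 s, in which the tool goes at most 41.7 mm and 7.16 degrees, less where a joint would pass 70% of its speed; a pose out of reach is approached as far as the arm can. A call with a number of a shift or a turn outside -1 to 1 is refused whole. A call with a gripper value outside its range is refused whole. The fingers move at their own pace and stop on an object; "newtons" is the grip in N (left out, the last holds). Time passes only in rows, so rows that repeat a pose let the fingers close. It gives the time, the measured TCP pose, the force, the opening and the grip force at its end, in the units of the state.
- state(): the state, without advancing time (a new reading comes with each control period).
- capture(name): name is "scene" or "top" or "wrist"; returns the picture (480x640x3 uint8, red, green, blue); there is no depth.
- camera_params(name): a dict with "fovy" (degrees; the focal length in pixels is half the picture's height over the tangent of half this angle, whatever the lens; pixels are square), "cx", "cy" (the principal point, pixels), "R" (3x3) and "t" (3): a world point X has camera coordinates R X + t; the wrist camera has in their place "hand_eye" (4x4, takes a point from camera to tool coordinates, whose origin is the TCP and whose axes are the flange's). Camera axes: x right, y down, z forward; pixel columns grow to the right and rows downward; lengths in m; the calibration is good to about 2 mm. The wrist camera is an equidistant fisheye: a pixel r from the principal point sees the ray r / f radians off the axis. A picture is of the moment at which its call begins: read the wrist's pose just before it. camera_params takes no time and is no camera call.
- hand_in(): hands the job in; it is judged then, once.
The state is a dict: "time_s": time; "q": joint angles; "dq": joint speeds; "tau": joint torques, N m; "ee_pos": TCP position; "orientation": TCP orientation; "force": force on the tool from outside, world axes, zero at the start; "torque": the same for the moment, N m; "gripper_width": finger opening in m; "grip_force": force on a finger pad.
Only numpy, scipy, OpenCV 4.12 (cv2) and the standard library are available. Lean on these libraries where they do the work, as an engineer would, in place of code of your own. Each camera call takes 0.05 s, during which the arm holds its last target. There are 200 camera calls.

## Task

The round well on top of the small silver permeation oven is closed by a source holder with a black T-handle, locked by a bayonet, with two little glass vials standing loose in its cage below. Without forcing it, turn the handle anticlockwise (seen from above) until you feel it come up against its stop, then draw the holder straight up until its foot is at least 2 cm clear of the steel collar, and finish while holding it there over the well, still and upright, with both vials standing in their pockets. Leave the flow controller, the beaker and the glass dish where they are.

Things in the scene. Friction and masses are not known exactly. Their poses are not given: they have to be found in the camera images.
- oven: Permeation oven, fixed: silver box 190 mm deep (its x) by 210 mm wide (its y), top plate 116 mm above the bench, yaw within 30 degrees of square. Origin: centre of its underside, z up; +x is the side with two white temperature controllers and a valve. The well, a vertical bore of 56 mm, is on its axis.
- well (a point): Centre of the well's mouth at the height of the top plate (the holder's seat). Around it stands a steel bayonet collar, 98 mm outside diameter, 18 mm high, with two inward keeper tabs. Axes as oven.
- notch (a point): One of the collar's two entry notches, at rim height, 37 mm from the well's axis on the oven's +y side; the other is across the well (-y). Each is 36 degrees wide and open upwards; its anticlockwise end (from above) is the solid stop for an ear. Axes as oven.
- holder: Source holder, loose, 0.3 to 0.5 kg. Steel flange 62 mm across, 16 mm thick, seated on the top plate inside the collar. Origin: centre of the flange's underside; z up; x along the handle bar. Under it hang a 50 mm plug and an open cage 48 mm across, to 85 mm below the origin: all of it is out of well and collar after 105 mm of straight lift.
- ear (a point): Outer end of one of the flange's two ears, 39 mm from its axis along +x (the other along -x), 17 mm wide, caught under the keeper tabs with 2 mm play. The holder turns freely; 0.85 to 1.3 rad anticlockwise (from above) the ears meet the stops, the bar then lying along the oven's y within 2 degrees; there they lift out, with 8 degrees of play, all clockwise.
- handle (a point): Centre of the T-handle bar, 56 mm above the holder's origin. Black bar 78 mm long (holder's x), 14 mm wide, 18 mm tall, on a 12 mm stem; pinch it across its width from above. 29 mm lie between the bar's underside and the collar's rim. Axes as holder.
- foot (a point): Centre of the underside of the holder's cage, its lowest point, 85 mm below the holder's origin. Axes as holder.
- vial_a: Amber glass vial with white cap, 15 mm diameter, 44 mm tall, 20 g, loose in a pocket 12 mm deep in the cage floor, 11.5 mm from the holder's axis on its +y side, at first out of sight in the well. Origin: centre of its underside, 79 mm below the holder's origin.
- vial_b: The same vial in the other pocket, on the holder's -y side.
- flow_controller: Bystander: gas flow controller, black case on a steel block, 32 x 132 mm (with its fittings) and 138 mm tall, 0.9 kg, standing loose beside the oven on its -y side. Origin: centre of its underside.
- beaker: Bystander: empty glass beaker, 70 mm across at the rim, 92 mm tall, standing beside the oven on its +y side. Origin: centre of its underside.
- dish: Bystander: small open glass dish, 60 mm across, 14 mm high, on the bench on the oven's panel (+x) side. Origin: centre of its underside.
Not all that is in view belongs to the job. What is shaped like the holder but orange or turquoise is not meant.

How it is judged:
By the outcome, as a careful person would: the job done as asked, in the order asked, and still so for the second after the job is handed in, while the arm keeps its last pose, push and grip.
It also fails if it takes over 53 s, if anything falls off the work surface, if the arm or the gripper's body presses on something with over 40 N, if the wrist force passes 120 N, or if a joint passes its speed limit or range.

## Working session

There is one attempt and no reset: what is moved stays moved. The work goes in short steps, Python scripts to look and compute and a tool call to move; the robot and the scene stay as the last step left them, time stands still between calls to the robot, and variables do not carry over. Pictures are saved under pics/ and viewed, at most 10 in all, crops included, and the job is handed in when it is done.

Besides the shell and the picture viewer there is one more tool, called by a JSON object that holds its "api" and its "payload". play_rows: Moves the arm, as the interface text tells. Shifts and turns lie within -1 to 1; 1 stands for 0.2 m of shift or 60 degrees of turn. Its arguments: {"type":"object","properties":{"increments":{"type":"array","items":{"type":"object","properties":{"dx":{"type":"number","minimum":-1,"maximum":1},"dy":{"type":"number","minimum":-1,"maximum":1},"dz":{"type":"number","minimum":-1,"maximum":1},"ax":{"type":"number","minimum":-1,"maximum":1},"ay":{"type":"number","minimum":-1,"maximum":1},"az":{"type":"number","minimum":-1,"maximum":1},"claw":{"type":"number"}}}},"newtons":{"type":"number"}},"required":["increments"]}

```bash
mkdir -p pics; python3 - <<'E'
from station import *
import cv2,numpy as np
s=state();print(s)
for n in("scene","top"):
    cv2.imwrite(f"pics/{n}0.png",cv2.cvtColor(capture(n),cv2.COLOR_RGB2BGR));print(n,camera_params(n))
cv2.imwrite("pics/wrist0.png",cv2.cvtColor(capture("wrist"),cv2.COLOR_RGB2BGR));print(camera_params("wrist"))
E
```

```text
{'time_s': 0.0, 'q': array([ 1.20211445e+00,  2.64717965e-01,  1.60535775e+00,  3.18819606e-05,
        1.27369192e+00, -3.68955567e-02]), 'dq': array([-0.00082503, -0.00088642, -0.00069261,  0.00112093,  0.00072317,
       -0.00060538]), 'tau': array([ 2.05359752e-04, -5.02119505e+01, -3.56868124e+01,  7.28112250e-02,
        2.93177774e-02, -2.03756113e-04]), 'ee_pos': array([0.21960518, 0.63753492, 0.23742049]), 'orientation': array([ 1.65137818e-01,  9.86269901e-01, -1.06213600e-03, -2.33947351e-04]), 'force': array([ 0.54898027, -0.02884688, -0.42806083]), 'torque': array([ 0.0256716 ,  0.00038546, -0.02510269]), 'grip_force': 0.0, 'gripper_width': 0.08851810858152208}
scene {'fovy': 51.59338072897215, 'cx': 319.28643065078177, 'cy': 235.79408986216455, 'R': array([[ 1.08022315e-01,  9.94148204e-01,  7.26002941e-04],
       [ 7.77870283e-01, -8.40671550e-02, -6.22776474e-01],
       [-6.19071080e-01,  6.78384925e-02, -7.82399474e-01]]), 't': array([-0.12166199, -0.38977642,  1.47377724])}
top {'fovy': 47.42107139982089, 'cx': 330.45042056181694, 'cy': 232.94413438289496, 'R': array([[ 0.02160019, -0.9997271 , -0.00889737],
       [-0.9978325 , -0.02100424, -0.06236283],
       [ 0.06215893,  0.01022513, -0.99801388]]), 't': array([0.05109113, 0.58297786, 1.11500754])}
{'fovy': 65.70646984690485, 'cx': 315.3450925381858, 'cy': 235.54797491898933, 'hand_eye': array([[-2.37459778e-04, -9.57635121e-01, -2.87984234e-01,
         7.35414638e-02],
       [ 9.99998087e-01,  3.31679573e-04, -1.92749208e-03,
        -1.96847550e-04],
       [ 1.94135260e-03, -2.87984141e-01,  9.57633210e-01,
        -1.45605951e-01],
       [ 0.00000000e+00,  0.00000000e+00,  0.00000000e+00,
         1.00000000e+00]])}
```

View pics/scene0.png

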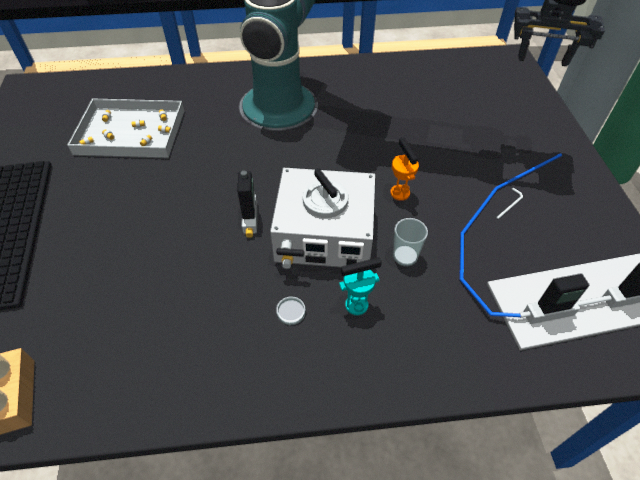

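View pics/top0.png

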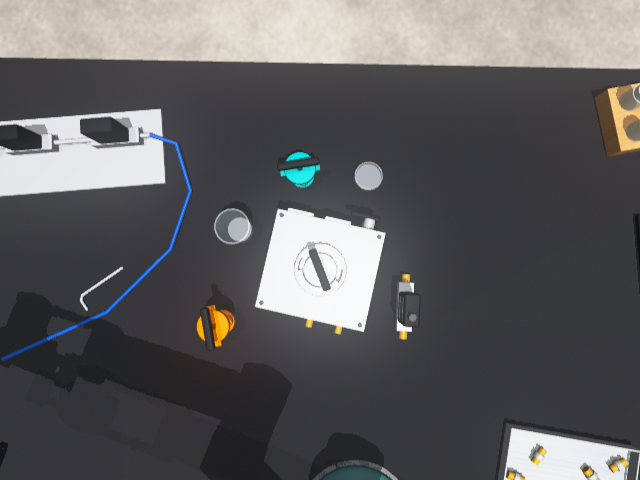

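Candidates in the top view: the black bar in the oven's collar at (318,268), the turquoise look-alike (299,167) and the orange one (213,326). I choose the first, because it sits inside the steel collar on the silver oven. Next I measure the oven and the bar.

```bash
cat > h.py <<'E'
import numpy as np,cv2
from station import *
def ray(n,px):
    p=camera_params(n);f=240/np.tan(np.radians(p['fovy']/2));R,t=p['R'],p['t']
    d=np.array([(px[0]-p['cx'])/f,(px[1]-p['cy'])/f,1]);return -R.T@t,R.T@d
def onplane(n,px,z):
    o,d=ray(n,px);return o+d*(z-o[2])/d[2]
def two(n1,p1,n2,p2):
    o1,d1=ray(n1,p1);o2,d2=ray(n2,p2)
    a=np.linalg.lstsq(np.c_[d1,-d2],o2-o1,rcond=None)[0]
    A,B=o1+a[0]*d1,o2+a[1]*d2;return (A+B)/2,np.linalg.norm(A-B)
E
python3 - <<'E'
from h import *
im=cv2.imread('pics/top0.png');hsv=cv2.cvtColor(im,cv2.COLOR_BGR2HSV)
w=((hsv[...,2]>140)&(hsv[...,1]<50)).astype(np.uint8);w[:200]=0;w[340:]=0;w[:,:252]=0;w[:,390:]=0
w=cv2.morphologyEx(w,cv2.MORPH_OPEN,np.ones((15,15)))
c=max(cv2.findContours(w,0,2)[0],key=cv2.contourArea)
wp=np.array([onplane('top',p[0],.116)[:2] for p in c],np.float32)
r=cv2.minAreaRect(wp);print('oven',r,cv2.boxPoints(r).tolist())
b=((hsv[...,2]<90)).astype(np.uint8);m=np.zeros_like(b);cv2.circle(m,(320,268),28,1,-1);b&=m
for C in cv2.findContours(b,0,2)[0]:
    if cv2.contourArea(C)<100:continue
    bp=np.array([onplane('top',p[0],.181)[:2] for p in C],np.float32);print('bar',cv2.minAreaRect(bp),cv2.minAreaRect(C))
im2=cv2.imread('pics/scene0.png');h2=cv2.cvtColor(im2,cv2.COLOR_BGR2HSV)
b2=(h2[...,2]<90).astype(np.uint8);m=np.zeros_like(b2);cv2.circle(m,(326,186),22,1,-1);b2&=m
for C in cv2.findContours(b2,0,2)[0]:
    if cv2.contourArea(C)>60:
        print('scene',cv2.minAreaRect(C))
cr=np.hstack([cv2.resize(im[208:332,252:392],None,fx=3,fy=3,interpolation=2),cv2.resize(im2[160:284,270:390],None,fx=3,fy=3,interpolation=2)])
cv2.imwrite('pics/crop1.png',cr);print(cr.shape)
E
```

```text
oven ((0.5094364881515503, 0.08008840680122375), (0.21038857102394104, 0.19785436987876892), 78.46577453613281) [[0.3914731442928314, -0.003200709819793701], [0.585331916809082, -0.04276233911514282], [0.6273998022079468, 0.1633775234222412], [0.43354105949401855, 0.20293915271759033]]
scene ((325.2911682128906, 179.60232543945312), (26.84037971496582, 31.327375411987305), 11.768288612365723)
(372, 780, 3)
```

View pics/crop1.png

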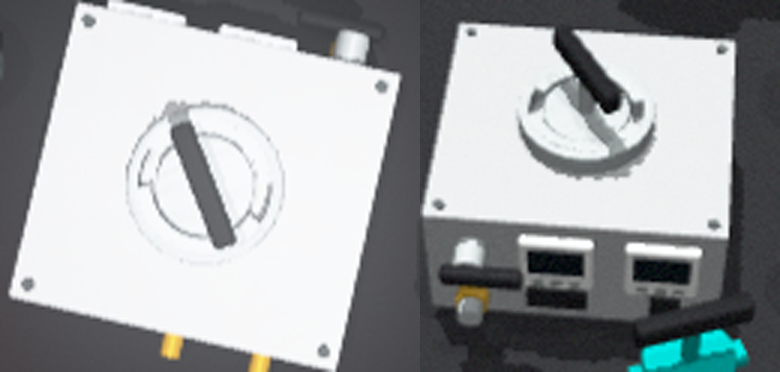

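```bash
python3 - <<'E'
from h import *
im=cv2.imread('pics/top0.png');g=cv2.cvtColor(im,cv2.COLOR_BGR2GRAY)
S=np.array([(88,20),(381,87),(323,350),(28,284)])/3+[252,208]-.33
W=np.array([onplane('top',p,.116)[:2] for p in S]);print('screws',W.mean(0),[np.linalg.norm(W[i]-W[i-1]) for i in range(4)])
for a,b in((1,0),(2,3)):print(np.degrees(np.arctan2(*(W[b]-W[a])[::-1])))
for th in(80,110):
    b=(g<th).astype(np.uint8);m=np.zeros_like(b);cv2.circle(m,(319,267),30,1,-1);b&=m
    C=max(cv2.findContours(b,0,2)[0],key=cv2.contourArea)
    bp=np.array([onplane('top',p[0],.178)[:2] for p in C],np.float32);print('bar',cv2.minAreaRect(bp),cv2.minAreaRect(C))
# collar circle from crop extents: left 126,right 284, top ~105, bottom 263
print('collar',onplane('top',(np.array([205,184])/3+[252,208]-.33),.134))
# bar ends across two views (top faces' centre)
for t,s in (((225,245),(563,35)),((179,123),(607,103))):
    print(two('top',np.array(t)/3+[252,208]-.33,'scene',(np.array(s)-[420,0])/3+[270,160]-.33))
E
```

```text
screws [0.50673257 0.08084823] [np.float64(0.17030736852115716), np.float64(0.19010743337820576), np.float64(0.16871850071517122), np.float64(0.18935747631035588)]
78.28646712911961
78.76577584192097Traceback (most recent call last):
  File "<stdin>", line 8, in <module>
ValueError: max() iterable argument is empty
```

```bash
python3 - <<'E'
from h import *
im=cv2.imread('pics/top0.png');g=cv2.cvtColor(im,cv2.COLOR_BGR2GRAY)
print(g[268,305:335])
for th in(105,130,150):
    b=(g<th).astype(np.uint8);m=np.zeros_like(b);cv2.circle(m,(320,269),27,1,-1);b=cv2.bitwise_and(b,m)
    cs=cv2.findContours(b,0,2)[0]
    if not cs: continue
    C=max(cs,key=cv2.contourArea)
    bp=np.array([onplane('top',p[0],.180)[:2] for p in C],np.float32);print('bar',cv2.minAreaRect(bp),cv2.minAreaRect(C))
print('collar',onplane('top',(np.array([205,184])/3+[252,208]-.33),.134))
for t,s in (((225,245),(563,35)),((179,123),(607,103))):
    print(two('top',np.array(t)/3+[252,208]-.33,'scene',(np.array(s)-[420,0])/3+[270,160]-.33))
E
```

```text
[248 248 248 248 247 247 247 247 246 224  93 103 104 105 105 106 104  96
 136 240 240 241 250 250 250 250 250 250 250 250]
bar ((0.5070819854736328, 0.08068199455738068), (0.07553661614656448, 0.012513850815594196), 22.533283233642578) ((319.0511474609375, 269.1737976074219), (42.71763610839844, 7.069468021392822), 68.83873748779297)
bar ((0.5070331692695618, 0.08030891418457031), (0.0759238675236702, 0.01407293975353241), 22.145601272583008) ((319.26873779296875, 269.20843505859375), (42.94540023803711, 7.963597774505615), 69.22774505615234)
bar ((0.5068739056587219, 0.0803341269493103), (0.0774838924407959, 0.014545407146215439), 22.822818756103516) ((319.2419738769531, 269.2977600097656), (43.81179428100586, 8.210556983947754), 68.55226135253906)
collar [0.50714958 0.08025334 0.134     ]
(array([0.47149605, 0.06667283, 0.17310921]), np.float64(0.0003894128506084771))
(array([0.54284795, 0.09228805, 0.17591496]), np.float64(0.006162333902606221))
```

{"api": "play_rows", "payload": {"increments": [{"dx": -0.75,"dy": -0.72,"az": 0.9,"claw": 1},{"dx": -0.75,"dy": -0.72,"az": 0.9,"claw": 1},{"dx": -0.75,"dy": -0.72,"az": 0.9,"claw": 1},{"dx": -0.75,"dy": -0.72,"az": 0.9,"claw": 1},{"dx": -0.75,"dy": -0.72,"az": 0.9,"claw": 1},{"dx": -0.75,"dy": -0.72,"az": 0.9,"claw": 1},{"dx": -0.75,"dy": -0.72,"az": 0.9,"claw": 1},{"dx": -0.75,"dy": -0.72,"az": 0.9,"claw": 1}]}}

```text
validation failed for argument at $.in...
```

```bash
cat >> h.py <<'E'
from scipy.spatial.transform import Rotation as Ro
def plan(p,yang):
    """tool-frame increments to a vertical-down pose at p, with tool y at yang (deg, world)"""
    s=state();R=Ro.from_quat(s['orientation'])
    a=np.radians(yang);y=np.array([np.cos(a),np.sin(a),0]);z=np.array([0,0,-1.]);x=np.cross(y,z)
    d=R.inv().apply(np.array(p)-s['ee_pos'])/.2
    r=(R.inv()*Ro.from_matrix(np.c_[x,y,z])).as_rotvec(degrees=True)/60
    Y=R.as_matrix()[:,1];print('t',s['time_s'],'ee',s['ee_pos'],'yang',np.degrees(np.arctan2(Y[1],Y[0])),'q',s['q'].round(3))
    print('d',d.round(4),'a',r.round(4))
E
python3 -c "
from h import *
plan([.507,.0804,.235],-67.5)"
```

```text
t 0.15 ee [0.21967985 0.63765693 0.23768426] yang 70.98935962578722 q [ 1.202  0.265  1.605  0.     1.274 -0.037]
d [-2.2659 -2.1663  0.0171] a [-8.0000e-04  2.0000e-03  2.3082e+00]
```

{"api": "play_rows", "payload": {"increments": [{"dx": -0.75,"dy": -0.72,"dz": 0.0,"ax": 0.0,"ay": 0.0,"az": 0.9,"claw": 1.0},{"dx": -0.75,"dy": -0.72,"dz": 0.0,"ax": 0.0,"ay": 0.0,"az": 0.9,"claw": 1.0},{"dx": -0.75,"dy": -0.72,"dz": 0.0,"ax": 0.0,"ay": 0.0,"az": 0.9,"claw": 1.0},{"dx": -0.75,"dy": -0.72,"dz": 0.0,"ax": 0.0,"ay": 0.0,"az": 0.9,"claw": 1.0},{"dx": -0.75,"dy": -0.72,"dz": 0.0,"ax": 0.0,"ay": 0.0,"az": 0.9,"claw": 1.0},{"dx": -0.75,"dy": -0.72,"dz": 0.0,"ax": 0.0,"ay": 0.0,"az": 0.9,"claw": 1.0},{"dx": -0.75,"dy": -0.72,"dz": 0.0,"ax": 0.0,"ay": 0.0,"az": 0.9,"claw": 1.0},{"dx": -0.75,"dy": -0.72,"dz": 0.0,"ax": 0.0,"ay": 0.0,"az": 0.9,"claw": 1.0}], "newtons": 20}}

```text
time_s: 0.82
ee_pos: [0.3153, 0.452, 0.2386]
orientation: [0.598, 0.801, -0.0, -0.0]
force: [0.3, 0.5, -0.4]
gripper_width: 0.0881
grip_force: 0.0
```

```bash
python3 -c "
from h import *
plan([.507,.0804,.235],-67.5)"
```

```text
t 0.8167 ee [0.31529314 0.45197872 0.23858871] yang 16.53723215756647 q [0.916 0.03  1.871 0.    1.241 0.628]
d [-2.0539  0.3901  0.018 ] a [-1.0000e-04  2.0000e-04  1.4006e+00]
```

{"api": "play_rows", "payload": {"increments": [{"dx": -0.5,"dy": 0.1,"dz": 0.0,"ax": 0.0,"ay": 0.0,"az": 0.4,"claw": 1.0},{"dx": -1.0,"dy": 0.19,"dz": 0.0,"ax": 0.0,"ay": 0.0,"az": 0.8,"claw": 1.0},{"dx": -1.0,"dy": 0.19,"dz": 0.0,"ax": 0.0,"ay": 0.0,"az": 0.8,"claw": 1.0},{"dx": -1.0,"dy": 0.19,"dz": 0.0,"ax": 0.0,"ay": 0.0,"az": 0.8,"claw": 1.0},{"dx": -1.0,"dy": 0.19,"dz": 0.0,"ax": 0.0,"ay": 0.0,"az": 0.8,"claw": 1.0},{"dx": -1.0,"dy": 0.19,"dz": 0.0,"ax": 0.0,"ay": 0.0,"az": 0.8,"claw": 1.0},{"dx": -1.0,"dy": 0.19,"dz": 0.0,"ax": 0.0,"ay": 0.0,"az": 0.8,"claw": 1.0},{"dx": -1.0,"dy": 0.19,"dz": 0.0,"ax": 0.0,"ay": 0.0,"az": 0.8,"claw": 1.0}], "newtons": 20}}

```text
time_s: 1.48
ee_pos: [0.4099, 0.2719, 0.2385]
orientation: [0.871, 0.49, -0.0, -0.0]
force: [-0.3, -0.1, 0.7]
gripper_width: 0.0882
grip_force: 0.0
```

```bash
python3 -c "
from h import *
plan([.507,.0804,.235],-67.5)"
```

```text
t 1.4833 ee [0.40987171 0.27193055 0.23850844] yang -31.26142426023868 q [ 0.535 -0.087  1.984  0.     1.244  1.081]
d [-0.5666  0.9121  0.0175] a [-1.00e-04  3.00e-04  6.04e-01]
```

{"api": "play_rows", "payload": {"increments": [{"dx": -0.1,"dy": 0.16,"dz": 0.0,"ax": 0.0,"ay": 0.0,"az": 0.12,"claw": 1.0},{"dx": -0.57,"dy": 0.91,"dz": 0.0,"ax": 0.0,"ay": 0.0,"az": 0.61,"claw": 1.0},{"dx": -0.57,"dy": 0.91,"dz": 0.0,"ax": 0.0,"ay": 0.0,"az": 0.61,"claw": 1.0},{"dx": -0.57,"dy": 0.91,"dz": 0.0,"ax": 0.0,"ay": 0.0,"az": 0.61,"claw": 1.0},{"dx": -0.57,"dy": 0.91,"dz": 0.0,"ax": 0.0,"ay": 0.0,"az": 0.61,"claw": 1.0},{"dx": -0.57,"dy": 0.91,"dz": 0.0,"ax": 0.0,"ay": 0.0,"az": 0.61,"claw": 1.0},{"dx": -0.57,"dy": 0.91,"dz": 0.0,"ax": 0.0,"ay": 0.0,"az": 0.61,"claw": 1.0},{"dx": -0.57,"dy": 0.91,"dz": 0.0,"ax": 0.0,"ay": 0.0,"az": 0.61,"claw": 1.0},{"dx": -0.57,"dy": 0.91,"dz": 0.0,"ax": 0.0,"ay": 0.0,"az": 0.61,"claw": 1.0}], "newtons": 20}}

```text
time_s: 2.23
ee_pos: [0.5062, 0.0827, 0.2384]
orientation: [0.981, 0.196, -0.0, -0.0]
force: [0.0, 0.4, 0.6]
gripper_width: 0.088
grip_force: 0.0
```

```bash
python3 - <<'E'
from h import *
plan([.507,.0804,.153],-67.5)
s=state();np.savez('w1.npz',p=s['ee_pos'],o=s['orientation']);print(s['force'])
cv2.imwrite('pics/w1.png',cv2.cvtColor(capture('wrist'),4))
E
```

```text
t 2.2333 ee [0.50616282 0.08272684 0.23841357] yang -67.43712648405189 q [ 1.130e-01 -4.400e-02  1.945e+00  1.000e-03  1.242e+00  1.290e+00]
d [-3.000e-04  1.270e-02  4.271e-01] a [-0.0009  0.0006  0.001 ]
[0.00341714 0.43351002 0.57585063]
```

View pics/w1.png

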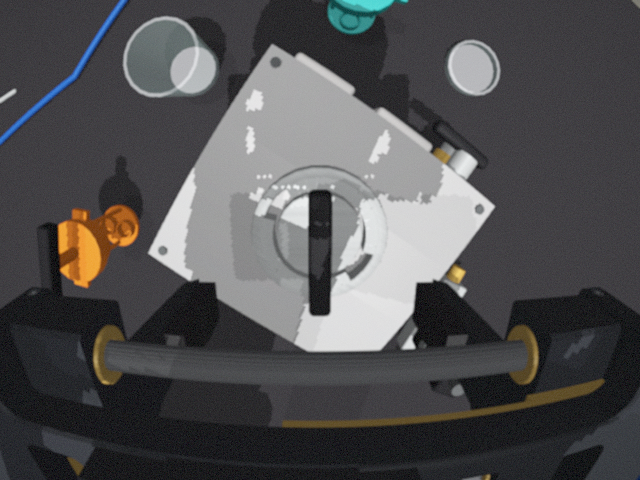

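The wrist view shows the black bar upright at columns 309–330, rows 190–315, between the fingers and on the oven's collar. I cast its ends onto the bar's plane and cross-check the collar circle.

```bash
cat >> h.py <<'E'
def wray(px,p,o):
    c=camera_params('wrist');f=240/np.tan(np.radians(c['fovy']/2))
    v=np.array([px[0]-c['cx'],px[1]-c['cy']]);r=np.linalg.norm(v);a=r/f
    d=np.r_[v/r*np.sin(a),np.cos(a)];H=c['hand_eye'];R=Ro.from_quat(o)
    return p+R.apply(H[:3,3]),R.apply(H[:3,:3]@d)
def wplane(px,p,o,z):
    O,d=wray(px,p,o);return O+d*(z-O[2])/d[2]
E
python3 - <<'E'
from h import *
w=np.load('w1.npz');p,o=w['p'],w['o']
g=cv2.imread('pics/w1.png',0)
b=(g<60).astype(np.uint8);m=np.zeros_like(b);m[180:325,295:345]=1;b=cv2.bitwise_and(b,m)
C=max(cv2.findContours(b,0,2)[0],key=cv2.contourArea);x,y,W,H=cv2.boundingRect(C);print(x,y,W,H)
pts=np.array([wplane(q[0],p,o,.181)[:2] for q in C],np.float32);print(cv2.minAreaRect(pts))
S=[wplane(q,p,o,.116)[:2] for q in((276,62),(479,209),(163,250))];S=np.array(S)
print('oven ctr',(S[1]+S[2])/2,'y dir',np.degrees(np.arctan2(*(S[0]-S[1])[::-1])),'x dir',np.degrees(np.arctan2(*(S[0]-S[2])[::-1])))
E
```

```text
309 190 23 125
((0.5085687637329102, 0.08003383129835129), (0.07705314457416534, 0.012471134774386883), 22.24676513671875)
oven ctr [0.50645716 0.07853301] y dir 78.40205357991766 x dir -11.58435635160425
```

{"api": "play_rows", "payload": {"increments": [{"dx": 0.0,"dy": 0.012,"dz": 0.1,"ax": 0.0,"ay": 0.0,"az": 0.0,"claw": 1.0},{"dx": 0.0,"dy": 0.012,"dz": 0.2,"ax": 0.0,"ay": 0.0,"az": 0.0,"claw": 1.0},{"dx": 0.0,"dy": 0.012,"dz": 0.3,"ax": 0.0,"ay": 0.0,"az": 0.0,"claw": 1.0},{"dx": 0.0,"dy": 0.012,"dz": 0.38,"ax": 0.0,"ay": 0.0,"az": 0.0,"claw": 1.0},{"dx": 0.0,"dy": 0.012,"dz": 0.42,"ax": 0.0,"ay": 0.0,"az": 0.0,"claw": 1.0},{"dx": 0.0,"dy": 0.012,"dz": 0.42,"ax": 0.0,"ay": 0.0,"az": 0.0,"claw": 1.0},{"dx": 0.0,"dy": 0.012,"dz": 0.42,"ax": 0.0,"ay": 0.0,"az": 0.0,"claw": 0.3},{"dx": 0.0,"dy": 0.012,"dz": 0.42,"ax": 0.0,"ay": 0.0,"az": 0.0,"claw": 0.3},{"dx": 0.0,"dy": 0.012,"dz": 0.42,"ax": 0.0,"ay": 0.0,"az": 0.0,"claw": 0.3},{"dx": 0.0,"dy": 0.012,"dz": 0.42,"ax": 0.0,"ay": 0.0,"az": 0.0,"claw": 0.3}], "newtons": 8}}

```text
time_s: 3.12
ee_pos: [0.5087, 0.0795, 0.156]
orientation: [0.981, 0.194, 0.001, 0.0]
force: [0.6, -0.2, 0.6]
gripper_width: 0.0636
grip_force: 0.0
```

```bash
python3 -c "
from h import *
plan([.507,.0802,.153],-67.5);s=state();print(s['force'],s['torque'],s['gripper_width'])"
```

```text
t 3.1167 ee [0.50866135 0.07951653 0.15604978] yang -67.59856589090812 q [0.107 0.028 2.032 0.    1.079 1.286]
d [-0.0064 -0.0063  0.0152] a [ 0.0006 -0.0022 -0.0016]
[ 0.55563686 -0.24284675  0.63151367] [-0.01436757  0.13980525 -0.02581053] 0.0635608856058129
```

{"api": "play_rows", "payload": {"increments": [{"dx": -0.006,"dy": -0.006,"dz": 0.013,"ax": 0.0,"ay": 0.0,"az": 0.0,"claw": 0.3},{"dx": -0.006,"dy": -0.006,"dz": 0.013,"ax": 0.0,"ay": 0.0,"az": 0.0,"claw": 0.3},{"dx": -0.006,"dy": -0.006,"dz": 0.013,"ax": 0.0,"ay": 0.0,"az": 0.0,"claw": 0.3},{"dx": -0.006,"dy": -0.006,"dz": 0.013,"ax": 0.0,"ay": 0.0,"az": 0.0,"claw": 0.3},{"dx": -0.006,"dy": -0.006,"dz": 0.013,"ax": 0.0,"ay": 0.0,"az": 0.0,"claw": 0.2},{"dx": -0.006,"dy": -0.006,"dz": 0.013,"ax": 0.0,"ay": 0.0,"az": 0.0,"claw": 0.2},{"dx": -0.006,"dy": -0.006,"dz": 0.013,"ax": 0.0,"ay": 0.0,"az": 0.0,"claw": 0.1},{"dx": -0.006,"dy": -0.006,"dz": 0.013,"ax": 0.0,"ay": 0.0,"az": 0.0,"claw": 0.1},{"dx": -0.006,"dy": -0.006,"dz": 0.013,"ax": 0.0,"ay": 0.0,"az": 0.0,"claw": 0.1},{"dx": -0.006,"dy": -0.006,"dz": 0.013,"ax": 0.0,"ay": 0.0,"az": 0.0,"claw": 0.1},{"dx": -0.006,"dy": -0.006,"dz": 0.013,"ax": 0.0,"ay": 0.0,"az": 0.0,"claw": 0.1},{"dx": -0.006,"dy": -0.006,"dz": 0.013,"ax": 0.0,"ay": 0.0,"az": 0.0,"claw": 0.1}], "newtons": 8}}

```text
time_s: 4.12
ee_pos: [0.5061, 0.08, 0.1521]
orientation: [0.981, 0.194, -0.0, -0.0]
force: [-0.0, 0.1, -0.7]
gripper_width: 0.0139
grip_force: 8.0
```

```bash
python3 -c "
from h import *
plan([.507,.0802,.153],-67.5);s=state();print(s['force'],s['torque'],s['gripper_width'],s['grip_force'])"
```

```text
t 4.1167 ee [0.5061491  0.0800238  0.15208909] yang -67.6121263965004 q [0.108 0.029 2.039 0.    1.074 1.288]
d [ 0.0043  0.0008 -0.0046] a [-0.0001 -0.     -0.0019]
[-0.01949887  0.09713182 -0.66913454] [0.02739188 0.15941893 0.02168395] 0.013947760312386983 7.999490099027753
```

{"api": "play_rows", "payload": {"increments": [{"dx": 0.0,"dy": 0.0,"dz": 0.0,"ax": 0.0,"ay": 0.0,"az": 0.0,"claw": 0.1},{"dx": 0.0,"dy": 0.0,"dz": 0.0,"ax": 0.0,"ay": 0.0,"az": -0.03,"claw": 0.1},{"dx": 0.0,"dy": 0.0,"dz": 0.0,"ax": 0.0,"ay": 0.0,"az": -0.06,"claw": 0.1},{"dx": 0.0,"dy": 0.0,"dz": 0.0,"ax": 0.0,"ay": 0.0,"az": -0.1,"claw": 0.1},{"dx": 0.0,"dy": 0.0,"dz": 0.0,"ax": 0.0,"ay": 0.0,"az": -0.14,"claw": 0.1},{"dx": 0.0,"dy": 0.0,"dz": 0.0,"ax": 0.0,"ay": 0.0,"az": -0.18,"claw": 0.1},{"dx": 0.0,"dy": 0.0,"dz": 0.0,"ax": 0.0,"ay": 0.0,"az": -0.22,"claw": 0.1},{"dx": 0.0,"dy": 0.0,"dz": 0.0,"ax": 0.0,"ay": 0.0,"az": -0.26,"claw": 0.1},{"dx": 0.0,"dy": 0.0,"dz": 0.0,"ax": 0.0,"ay": 0.0,"az": -0.3,"claw": 0.1},{"dx": 0.0,"dy": 0.0,"dz": 0.0,"ax": 0.0,"ay": 0.0,"az": -0.33,"claw": 0.1},{"dx": 0.0,"dy": 0.0,"dz": 0.0,"ax": 0.0,"ay": 0.0,"az": -0.33,"claw": 0.1}], "newtons": 20}}

```text
time_s: 5.03
ee_pos: [0.5062, 0.0799, 0.1521]
orientation: [0.933, 0.36, -0.0, 0.0]
force: [-0.1, -0.4, 0.3]
gripper_width: 0.0136
grip_force: 20.0
```

```bash
python3 -c "
from h import *
plan([.507,.0802,.152],-11.5);s=state();print(s['force'],s['torque'],s['gripper_width'],s['grip_force'])"
```

```text
t 5.0333 ee [0.50616301 0.07988553 0.15210809] yang -47.76997636805822 q [ 0.108  0.029  2.039 -0.     1.074  0.942]
d [0.0042 0.0016 0.0005] a [ 0.000e+00  1.000e-04 -6.045e-01]
[-0.05790077 -0.35107536  0.30622814] [-0.07031372  0.13215985 -0.02524208] 0.013631912853062263 19.99926768243313
```

{"api": "play_rows", "payload": {"increments": [{"dx": 0.0,"dy": 0.0,"dz": 0.0,"ax": 0.0,"ay": 0.0,"az": -0.03,"claw": 0.1},{"dx": 0.0,"dy": 0.0,"dz": 0.0,"ax": 0.0,"ay": 0.0,"az": -0.07,"claw": 0.1},{"dx": 0.0,"dy": 0.0,"dz": 0.0,"ax": 0.0,"ay": 0.0,"az": -0.11,"claw": 0.1},{"dx": 0.0,"dy": 0.0,"dz": 0.0,"ax": 0.0,"ay": 0.0,"az": -0.15,"claw": 0.1},{"dx": 0.0,"dy": 0.0,"dz": 0.0,"ax": 0.0,"ay": 0.0,"az": -0.19,"claw": 0.1},{"dx": 0.0,"dy": 0.0,"dz": 0.0,"ax": 0.0,"ay": 0.0,"az": -0.23,"claw": 0.1},{"dx": 0.0,"dy": 0.0,"dz": 0.0,"ax": 0.0,"ay": 0.0,"az": -0.27,"claw": 0.1},{"dx": 0.0,"dy": 0.0,"dz": 0.0,"ax": 0.0,"ay": 0.0,"az": -0.31,"claw": 0.1},{"dx": 0.0,"dy": 0.0,"dz": 0.0,"ax": 0.0,"ay": 0.0,"az": -0.35,"claw": 0.1},{"dx": 0.0,"dy": 0.0,"dz": 0.0,"ax": 0.0,"ay": 0.0,"az": -0.39,"claw": 0.1},{"dx": 0.0,"dy": 0.0,"dz": 0.0,"ax": 0.0,"ay": 0.0,"az": -0.42,"claw": 0.1},{"dx": 0.0,"dy": 0.0,"dz": 0.0,"ax": 0.0,"ay": 0.0,"az": -0.42,"claw": 0.1}], "newtons": 20}}

```text
time_s: 6.03
ee_pos: [0.5062, 0.0799, 0.1521]
orientation: [0.832, 0.555, -0.0, 0.0]
force: [-0.9, 0.6, 0.4]
gripper_width: 0.0137
grip_force: 20.0
```

```bash
python3 -c "
from h import *
plan([.507,.0802,.152],-11.5);s=state();print(s['force'],s['torque'],s['gripper_width'],s['grip_force'])"
```

```text
t 6.0333 ee [0.50615406 0.07992852 0.1520891 ] yang -22.617376002283795 q [ 0.108  0.029  2.039 -0.     1.074  0.503]
d [0.0029 0.0034 0.0004] a [-0.000e+00  1.000e-04 -1.853e-01]
[-0.88025157  0.57218661  0.42970125] [-0.07980076  0.07168788  0.02463075] 0.013690885667245242 19.9994526989758
```

Still free. Next I turn 9°, to about 2° short of the expected stop.

{"api": "play_rows", "payload": {"increments": [{"dx": 0.0,"dy": 0.0,"dz": 0.0,"ax": 0.0,"ay": 0.0,"az": -0.02,"claw": 0.1},{"dx": 0.0,"dy": 0.0,"dz": 0.0,"ax": 0.0,"ay": 0.0,"az": -0.04,"claw": 0.1},{"dx": 0.0,"dy": 0.0,"dz": 0.0,"ax": 0.0,"ay": 0.0,"az": -0.06,"claw": 0.1},{"dx": 0.0,"dy": 0.0,"dz": 0.0,"ax": 0.0,"ay": 0.0,"az": -0.08,"claw": 0.1},{"dx": 0.0,"dy": 0.0,"dz": 0.0,"ax": 0.0,"ay": 0.0,"az": -0.1,"claw": 0.1},{"dx": 0.0,"dy": 0.0,"dz": 0.0,"ax": 0.0,"ay": 0.0,"az": -0.12,"claw": 0.1},{"dx": 0.0,"dy": 0.0,"dz": 0.0,"ax": 0.0,"ay": 0.0,"az": -0.135,"claw": 0.1},{"dx": 0.0,"dy": 0.0,"dz": 0.0,"ax": 0.0,"ay": 0.0,"az": -0.15,"claw": 0.1},{"dx": 0.0,"dy": 0.0,"dz": 0.0,"ax": 0.0,"ay": 0.0,"az": -0.15,"claw": 0.1}], "newtons": 20}}

```text
time_s: 6.78
ee_pos: [0.5062, 0.08, 0.1521]
orientation: [0.786, 0.619, 0.0, -0.0]
force: [0.3, 0.0, 0.1]
gripper_width: 0.0139
grip_force: 20.0
```

```bash
python3 -c "
from h import *
plan([.507,.0802,.152],-11.5);s=state();print(s['force'],s['torque'],s['tau'][5])"
```

```text
t 6.7833 ee [0.50617024 0.07997661 0.15212868] yang -13.552721090758483 q [0.108 0.029 2.039 0.    1.074 0.345]
d [0.0021 0.0038 0.0006] a [ 0.     -0.     -0.0342]
[0.27323594 0.02985039 0.08739029] [-0.06666617  0.08145805 -0.04193919] -0.20390200428664684
```

{"api": "play_rows", "payload": {"increments": [{"dx": 0.0,"dy": 0.0,"dz": 0.0,"ax": 0.0,"ay": 0.0,"az": -0.01,"claw": 0.1},{"dx": 0.0,"dy": 0.0,"dz": 0.0,"ax": 0.0,"ay": 0.0,"az": -0.02,"claw": 0.1},{"dx": 0.0,"dy": 0.0,"dz": 0.0,"ax": 0.0,"ay": 0.0,"az": -0.02,"claw": 0.1}], "newtons": 20}}

```text
time_s: 7.03
ee_pos: [0.5062, 0.08, 0.1521]
orientation: [0.779, 0.627, -0.0, 0.0]
force: [0.3, -0.2, 0.9]
gripper_width: 0.0137
grip_force: 20.0
```

```bash
python3 -c "
from h import *
plan([.507,.0802,.152],-11.5);s=state();print(s['force'],s['torque'],s['tau'][5])"
```

```text
t 7.0333 ee [0.50615221 0.07996979 0.15208452] yang -12.372340374886484 q [ 0.108  0.029  2.039 -0.     1.074  0.324]
d [0.002  0.0039 0.0004] a [-0.      0.     -0.0145]
[ 0.2681554  -0.24626462  0.86721252] [-0.07799082  0.10693058 -0.0382864 ] -0.17089240718632936
```

{"api": "play_rows", "payload": {"increments": [{"dx": 0.0,"dy": 0.0,"dz": 0.0,"ax": 0.0,"ay": 0.0,"az": -0.01,"claw": 0.1},{"dx": 0.0,"dy": 0.0,"dz": 0.0,"ax": 0.0,"ay": 0.0,"az": -0.02,"claw": 0.1},{"dx": 0.0,"dy": 0.0,"dz": 0.0,"ax": 0.0,"ay": 0.0,"az": -0.02,"claw": 0.1}], "newtons": 20}}

```text
time_s: 7.28
ee_pos: [0.5059, 0.08, 0.1521]
orientation: [0.773, 0.635, -0.0, -0.0]
force: [-1.6, -0.5, 1.5]
gripper_width: 0.0137
grip_force: 20.1
```

```bash
python3 -c "
from h import *
plan([.507,.0802,.152],-11.5);s=state();print(s['force'],s['torque'],s['tau'][5])"
```

```text
t 7.2833 ee [0.5059228  0.07995048 0.15207936] yang -11.182788835397885 q [0.108 0.029 2.039 0.    1.074 0.303]
d [0.0023 0.005  0.0004] a [-0.0005  0.0001  0.0053]
[-1.58533454 -0.4842486   1.48355545] [-0.18423829  0.26279196 -0.17620366] -0.264543229714036
```

{"api": "play_rows", "payload": {"increments": [{"dx": 0.0,"dy": 0.0,"dz": 0.0,"ax": 0.0,"ay": 0.0,"az": -0.01,"claw": 0.1},{"dx": 0.0,"dy": 0.0,"dz": 0.0,"ax": 0.0,"ay": 0.0,"az": -0.02,"claw": 0.1},{"dx": 0.0,"dy": 0.0,"dz": 0.0,"ax": 0.0,"ay": 0.0,"az": -0.02,"claw": 0.1}], "newtons": 20}}

```text
time_s: 7.53
ee_pos: [0.5059, 0.0799, 0.1521]
orientation: [0.766, 0.643, -0.0, -0.0]
force: [-2.5, 1.4, 1.4]
gripper_width: 0.0139
grip_force: 20.3
```

```bash
python3 -c "
from h import *
plan([.507,.0802,.152],-11.5);s=state();print(s['force'],s['torque'],s['tau'][5])"
```

```text
t 7.5333 ee [0.50590592 0.07993267 0.15211148] yang -9.993310339823035 q [0.108 0.029 2.039 0.    1.074 0.282]
d [0.0023 0.0052 0.0006] a [-0.0006  0.0001  0.0251]
[-2.46547391  1.42417974  1.41907547] [-0.09459409  0.42307938 -0.31178762] -0.44665231369435787
```

{"api": "play_rows", "payload": {"increments": [{"dx": 0.0,"dy": 0.0,"dz": 0.0,"ax": 0.0,"ay": 0.0,"az": -0.01,"claw": 0.1},{"dx": 0.0,"dy": 0.0,"dz": 0.0,"ax": 0.0,"ay": 0.0,"az": -0.02,"claw": 0.1},{"dx": 0.0,"dy": 0.0,"dz": 0.0,"ax": 0.0,"ay": 0.0,"az": -0.02,"claw": 0.1}], "newtons": 20}}

```text
time_s: 7.78
ee_pos: [0.5059, 0.08, 0.1521]
orientation: [0.759, 0.651, -0.0, -0.0]
force: [-2.1, 0.1, 2.8]
gripper_width: 0.0134
grip_force: 20.6
```

```bash
python3 - <<'E'
from h import *
plan([.507,.0802,.152],-11.5);s=state();print(s['force'],s['torque'],s['tau'][5])
im=cv2.cvtColor(capture('wrist'),4);cv2.imwrite('pics/w2.png',im)
E
```

```text
t 7.7833 ee [0.50594657 0.07999432 0.15210175] yang -8.787087526474261 q [0.108 0.029 2.039 0.    1.074 0.261]
d [0.0018 0.005  0.0005] a [-0.0005 -0.      0.0452]
[-2.09456446  0.11563833  2.8076541 ] [-0.08673616  0.5716267  -0.4565834 ] -0.53789421916008
```

View pics/w2.png

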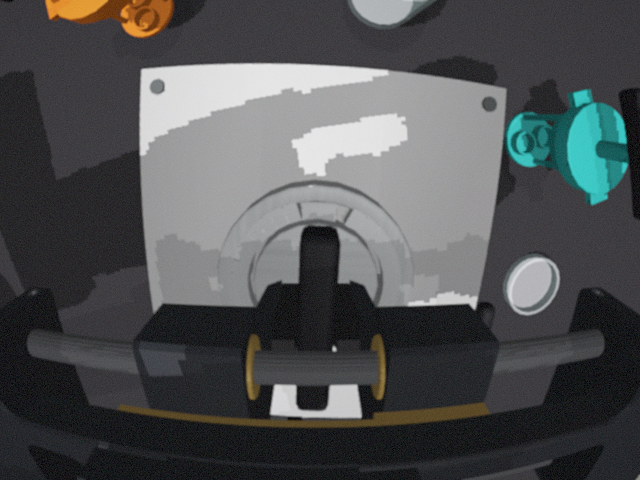

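The wrist view shows the ear in the notch at (325,212), and the torque is climbing linearly (0.18, 0.31, 0.46 Nm), so this is the stop. I back off into the play and lift a little.

{"api": "play_rows", "payload": {"increments": [{"dx": 0.0,"dy": 0.0,"dz": 0.0,"ax": 0.0,"ay": 0.0,"az": 0.02,"claw": 0.1},{"dx": 0.0,"dy": 0.0,"dz": 0.0,"ax": 0.0,"ay": 0.0,"az": 0.04,"claw": 0.1},{"dx": 0.0,"dy": 0.0,"dz": 0.0,"ax": 0.0,"ay": 0.0,"az": 0.06,"claw": 0.1},{"dx": 0.0,"dy": 0.0,"dz": 0.0,"ax": 0.0,"ay": 0.0,"az": 0.075,"claw": 0.1},{"dx": 0.0,"dy": 0.0,"dz": 0.0,"ax": 0.0,"ay": 0.0,"az": 0.075,"claw": 0.1},{"dx": 0.0,"dy": 0.0,"dz": 0.0,"ax": 0.0,"ay": 0.0,"az": 0.075,"claw": 0.1}], "newtons": 30}}

```text
time_s: 8.33
ee_pos: [0.5065, 0.08, 0.1521]
orientation: [0.784, 0.62, 0.0, 0.0]
force: [-0.9, 0.2, 0.9]
gripper_width: 0.0136
grip_force: 30.0
```

```bash
python3 -c "
from h import *
plan([.507,.0802,.152],-13.5);s=state();print(s['force'],s['torque'],s['tau'][5])"
```

```text
t 8.3333 ee [0.5065024  0.08000869 0.15209411] yang -13.297172561881968 q [ 0.108  0.029  2.039 -0.     1.073  0.34 ]
d [0.0015 0.0022 0.0005] a [ 0.0007 -0.0002  0.0034]
[-0.85221219  0.18087179  0.9149819 ] [-0.07643691  0.23979317  0.02922373] 0.046098120510578156
```

{"api": "play_rows", "payload": {"increments": [{"dx": 0.0,"dy": 0.0,"dz": -0.005,"ax": 0.0,"ay": 0.0,"az": 0.0,"claw": 0.1},{"dx": 0.0,"dy": 0.0,"dz": -0.01,"ax": 0.0,"ay": 0.0,"az": 0.0,"claw": 0.1},{"dx": 0.0,"dy": 0.0,"dz": -0.015,"ax": 0.0,"ay": 0.0,"az": 0.0,"claw": 0.1},{"dx": 0.0,"dy": 0.0,"dz": -0.02,"ax": 0.0,"ay": 0.0,"az": 0.0,"claw": 0.1},{"dx": 0.0,"dy": 0.0,"dz": -0.02,"ax": 0.0,"ay": 0.0,"az": 0.0,"claw": 0.1}], "newtons": 30}}

```text
time_s: 8.75
ee_pos: [0.5061, 0.0799, 0.156]
orientation: [0.784, 0.62, -0.0, -0.0]
force: [0.3, -0.0, -4.6]
gripper_width: 0.0133
grip_force: 30.0
```

```bash
python3 -c "
from h import *
plan([.507,.0802,.152],-13.5);s=state();print(s['force'],s['torque'],s['tau'][5])"
```

```text
t 8.75 ee [0.50614391 0.07994442 0.15595734] yang -13.310198358970801 q [ 0.108  0.025  2.035 -0.     1.082  0.34 ]
d [0.0022 0.0039 0.0198] a [-0.0001  0.0001  0.0032]
[ 0.26485998 -0.01047955 -4.6361798 ] [-0.08783455  0.02743918  0.01929074] -0.000833796202641679
```

Lifted 4 mm with the weight alone (4.6 N), so the ears are clear of the keepers. I continue up gently.

{"api": "play_rows", "payload": {"increments": [{"dx": 0.0,"dy": 0.0,"dz": -0.01,"ax": 0.0,"ay": 0.0,"az": 0.0,"claw": 0.1},{"dx": 0.0,"dy": 0.0,"dz": -0.02,"ax": 0.0,"ay": 0.0,"az": 0.0,"claw": 0.1},{"dx": 0.0,"dy": 0.0,"dz": -0.035,"ax": 0.0,"ay": 0.0,"az": 0.0,"claw": 0.1},{"dx": 0.0,"dy": 0.0,"dz": -0.05,"ax": 0.0,"ay": 0.0,"az": 0.0,"claw": 0.1},{"dx": 0.0,"dy": 0.0,"dz": -0.065,"ax": 0.0,"ay": 0.0,"az": 0.0,"claw": 0.1},{"dx": 0.0,"dy": 0.0,"dz": -0.08,"ax": 0.0,"ay": 0.0,"az": 0.0,"claw": 0.1},{"dx": 0.0,"dy": 0.0,"dz": -0.095,"ax": 0.0,"ay": 0.0,"az": 0.0,"claw": 0.1},{"dx": 0.0,"dy": 0.0,"dz": -0.11,"ax": 0.0,"ay": 0.0,"az": 0.0,"claw": 0.1},{"dx": 0.0,"dy": 0.0,"dz": -0.12,"ax": 0.0,"ay": 0.0,"az": 0.0,"claw": 0.1},{"dx": 0.0,"dy": 0.0,"dz": -0.125,"ax": 0.0,"ay": 0.0,"az": 0.0,"claw": 0.1},{"dx": 0.0,"dy": 0.0,"dz": -0.125,"ax": 0.0,"ay": 0.0,"az": 0.0,"claw": 0.1}], "newtons": 30}}

```text
time_s: 9.67
ee_pos: [0.5064, 0.08, 0.1815]
orientation: [0.784, 0.62, 0.0, 0.0]
force: [0.5, -1.2, -3.9]
gripper_width: 0.014
grip_force: 30.0
```

{"api": "play_rows", "payload": {"increments": [{"dx": 0.0,"dy": 0.0,"dz": -0.01,"ax": 0.0,"ay": 0.0,"az": 0.0,"claw": 0.1},{"dx": 0.0,"dy": 0.0,"dz": -0.025,"ax": 0.0,"ay": 0.0,"az": 0.0,"claw": 0.1},{"dx": 0.0,"dy": 0.0,"dz": -0.045,"ax": 0.0,"ay": 0.0,"az": 0.0,"claw": 0.1},{"dx": 0.0,"dy": 0.0,"dz": -0.07,"ax": 0.0,"ay": 0.0,"az": 0.0,"claw": 0.1},{"dx": 0.0,"dy": 0.0,"dz": -0.095,"ax": 0.0,"ay": 0.0,"az": 0.0,"claw": 0.1},{"dx": 0.0,"dy": 0.0,"dz": -0.12,"ax": 0.0,"ay": 0.0,"az": 0.0,"claw": 0.1},{"dx": 0.0,"dy": 0.0,"dz": -0.145,"ax": 0.0,"ay": 0.0,"az": 0.0,"claw": 0.1},{"dx": 0.0,"dy": 0.0,"dz": -0.17,"ax": 0.0,"ay": 0.0,"az": 0.0,"claw": 0.1},{"dx": 0.0,"dy": 0.0,"dz": -0.19,"ax": 0.0,"ay": 0.0,"az": 0.0,"claw": 0.1},{"dx": 0.0,"dy": 0.0,"dz": -0.205,"ax": 0.0,"ay": 0.0,"az": 0.0,"claw": 0.1},{"dx": 0.0,"dy": 0.0,"dz": -0.21,"ax": 0.0,"ay": 0.0,"az": 0.0,"claw": 0.1},{"dx": 0.0,"dy": 0.0,"dz": -0.21,"ax": 0.0,"ay": 0.0,"az": 0.0,"claw": 0.1}], "newtons": 30}}

```text
time_s: 10.67
ee_pos: [0.5064, 0.08, 0.2235]
orientation: [0.784, 0.62, 0.0, 0.0]
force: [0.6, -1.0, -4.6]
gripper_width: 0.0136
grip_force: 30.0
```

```bash
python3 -c "
from h import *
plan([.506,.08,.294],-13.3);s=state();print(s['force'],s['torque'],s['gripper_width'])"
```

```text
t 10.6667 ee [0.5063591  0.07997094 0.22348797] yang -13.310220561405814 q [ 0.108 -0.035  1.964 -0.     1.212  0.34 ]
d [-2.000e-04 -1.600e-03 -3.526e-01] a [ 0.0006 -0.0002 -0.0002]
[ 0.6067171  -0.96472555 -4.55655438] [-0.08762357  0.05100371 -0.06932332] 0.013562729673949567
```

{"api": "play_rows", "payload": {"increments": [{"dx": 0.0,"dy": 0.0,"dz": -0.01,"ax": 0.0,"ay": 0.0,"az": 0.0,"claw": 0.1},{"dx": 0.0,"dy": 0.0,"dz": -0.025,"ax": 0.0,"ay": 0.0,"az": 0.0,"claw": 0.1},{"dx": 0.0,"dy": 0.0,"dz": -0.045,"ax": 0.0,"ay": 0.0,"az": 0.0,"claw": 0.1},{"dx": 0.0,"dy": 0.0,"dz": -0.065,"ax": 0.0,"ay": 0.0,"az": 0.0,"claw": 0.1},{"dx": 0.0,"dy": 0.0,"dz": -0.085,"ax": 0.0,"ay": 0.0,"az": 0.0,"claw": 0.1},{"dx": 0.0,"dy": 0.0,"dz": -0.105,"ax": 0.0,"ay": 0.0,"az": 0.0,"claw": 0.1},{"dx": 0.0,"dy": 0.0,"dz": -0.125,"ax": 0.0,"ay": 0.0,"az": 0.0,"claw": 0.1},{"dx": 0.0,"dy": 0.0,"dz": -0.145,"ax": 0.0,"ay": 0.0,"az": 0.0,"claw": 0.1},{"dx": 0.0,"dy": 0.0,"dz": -0.16,"ax": 0.0,"ay": 0.0,"az": 0.0,"claw": 0.1},{"dx": 0.0,"dy": 0.0,"dz": -0.17,"ax": 0.0,"ay": 0.0,"az": 0.0,"claw": 0.1},{"dx": 0.0,"dy": 0.0,"dz": -0.175,"ax": 0.0,"ay": 0.0,"az": 0.0,"claw": 0.1},{"dx": 0.0,"dy": 0.0,"dz": -0.175,"ax": 0.0,"ay": 0.0,"az": 0.0,"claw": 0.1}], "newtons": 30}}

```text
time_s: 11.67
ee_pos: [0.5063, 0.08, 0.2584]
orientation: [0.784, 0.62, 0.0, 0.0]
force: [0.7, -0.2, -4.5]
gripper_width: 0.0136
grip_force: 30.0
```

{"api": "play_rows", "payload": {"increments": [{"dx": 0.0,"dy": 0.0,"dz": -0.01,"ax": 0.0,"ay": 0.0,"az": 0.0,"claw": 0.1},{"dx": 0.0,"dy": 0.0,"dz": -0.025,"ax": 0.0,"ay": 0.0,"az": 0.0,"claw": 0.1},{"dx": 0.0,"dy": 0.0,"dz": -0.045,"ax": 0.0,"ay": 0.0,"az": 0.0,"claw": 0.1},{"dx": 0.0,"dy": 0.0,"dz": -0.065,"ax": 0.0,"ay": 0.0,"az": 0.0,"claw": 0.1},{"dx": 0.0,"dy": 0.0,"dz": -0.085,"ax": 0.0,"ay": 0.0,"az": 0.0,"claw": 0.1},{"dx": 0.0,"dy": 0.0,"dz": -0.105,"ax": 0.0,"ay": 0.0,"az": 0.0,"claw": 0.1},{"dx": 0.0,"dy": 0.0,"dz": -0.125,"ax": 0.0,"ay": 0.0,"az": 0.0,"claw": 0.1},{"dx": 0.0,"dy": 0.0,"dz": -0.145,"ax": 0.0,"ay": 0.0,"az": 0.0,"claw": 0.1},{"dx": 0.0,"dy": 0.0,"dz": -0.16,"ax": 0.0,"ay": 0.0,"az": 0.0,"claw": 0.1},{"dx": 0.0,"dy": 0.0,"dz": -0.17,"ax": 0.0,"ay": 0.0,"az": 0.0,"claw": 0.1},{"dx": 0.0,"dy": 0.0,"dz": -0.175,"ax": 0.0,"ay": 0.0,"az": 0.0,"claw": 0.1},{"dx": 0.0,"dy": 0.0,"dz": -0.175,"ax": 0.0,"ay": 0.0,"az": 0.0,"claw": 0.1}], "newtons": 30}}

```text
time_s: 12.67
ee_pos: [0.5063, 0.08, 0.2934]
orientation: [0.784, 0.62, 0.0, 0.0]
force: [0.2, 1.3, -5.2]
gripper_width: 0.0131
grip_force: 30.0
```

```bash
python3 - <<'E'
from h import *
plan([.506,.08,.294],-13.3);s=state();print(s['force'],s['torque'],s['gripper_width'],abs(s['dq']).max())
im=cv2.cvtColor(capture('scene'),4);t=cv2.cvtColor(capture('top'),4)
cv2.imwrite('pics/s3.png',im)
cv2.imwrite('pics/s3c.png',cv2.resize(im[100:290,225:445],None,fx=3.1,fy=3.1,interpolation=2))
E
```

```text
t 12.6667 ee [0.5062678  0.07998138 0.29336527] yang -13.311119258966029 q [ 0.108 -0.077  1.875  0.     1.344  0.34 ]
d [-0.0002 -0.0013 -0.0032] a [ 0.0003 -0.0001 -0.0002]
[ 0.17219143  1.33695011 -5.22022023] [-0.03816749  0.07410329  0.0106142 ] 0.013093836362773302 0.008855674226466142
```

View pics/s3c.png

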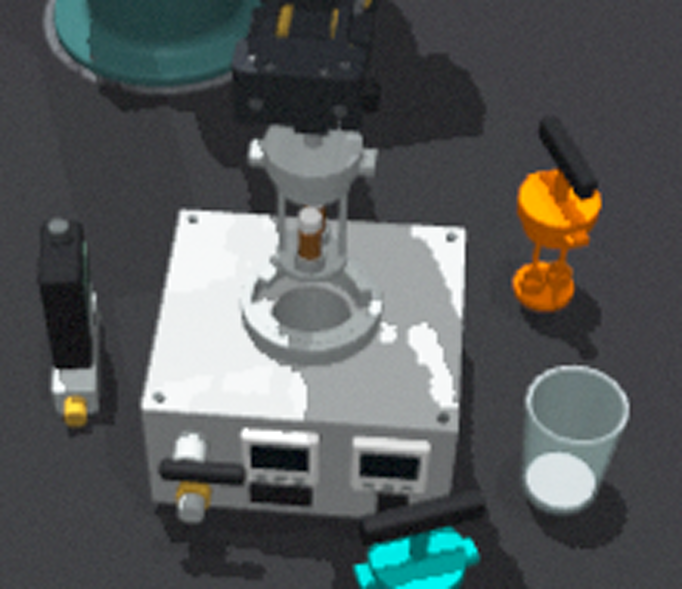

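The scene crop shows the holder hanging upright over the collar, its foot at about (308,270). The front vial stands in its pocket at (311,232), with the other amber edge just behind it at (324,215). The bystanders have not moved. I let it settle, check the foot height, and hand in.

{"api": "play_rows", "payload": {"increments": [{"dx": 0.0,"dy": 0.0,"dz": 0.0,"ax": 0.0,"ay": 0.0,"az": 0.0,"claw": 0.1},{"dx": 0.0,"dy": 0.0,"dz": 0.0,"ax": 0.0,"ay": 0.0,"az": 0.0,"claw": 0.1},{"dx": 0.0,"dy": 0.0,"dz": 0.0,"ax": 0.0,"ay": 0.0,"az": 0.0,"claw": 0.1},{"dx": 0.0,"dy": 0.0,"dz": 0.0,"ax": 0.0,"ay": 0.0,"az": 0.0,"claw": 0.1},{"dx": 0.0,"dy": 0.0,"dz": 0.0,"ax": 0.0,"ay": 0.0,"az": 0.0,"claw": 0.1},{"dx": 0.0,"dy": 0.0,"dz": 0.0,"ax": 0.0,"ay": 0.0,"az": 0.0,"claw": 0.1}], "newtons": 30}}

```text
time_s: 13.27
ee_pos: [0.5062, 0.08, 0.2931]
orientation: [0.784, 0.62, -0.0, -0.0]
force: [-0.4, 0.6, -4.3]
gripper_width: 0.0138
grip_force: 30.0
```

```bash
python3 - <<'E'
from h import *
s=state();print(s['ee_pos'],s['force'],s['gripper_width'])
p=camera_params('scene');f=240/np.tan(np.radians(p['fovy']/2))
for z in(.134,.154,.172,.178):
    c=p['R']@[.507,.080,z]+p['t'];u=f*c[:2]/c[2]+[p['cx'],p['cy']];print(z,((u-[225,100])*3.1).round())
im=cv2.cvtColor(capture('scene'),4);cv2.imwrite('pics/s4.png',cv2.resize(im[135:210,285:365],None,fx=8,fy=8,interpolation=2))
E
```

```text
[0.50617498 0.07995909 0.29307362] [-0.42981741  0.55038787 -4.33899783] 0.013765425194163662
0.134 [311. 297.]
0.154 [311. 277.]
0.172 [311. 258.]
0.178 [311. 251.]
```

View pics/s4.png

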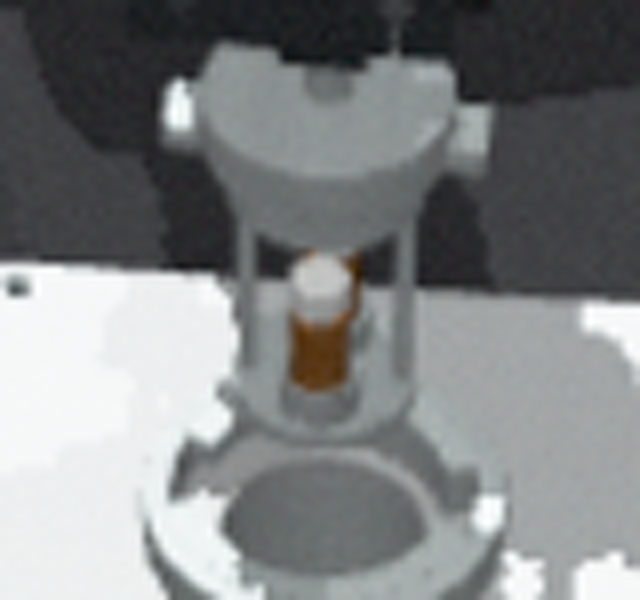

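The close crop shows the foot plate well above the collar, upright. The front vial is at (322,340), the rear one is visible behind it at (353,275), and both stand.

```bash
python3 -c "
from station import *
print(hand_in())"
```

```text
the job is handed in; nothing more can be done
None
```

The handle was turned to its stop (0.46 Nm felt), then the holder was lifted 141 mm, leaving the foot about 38 mm above the collar over the well, upright with both vials standing, and the job is handed in at about 13 s.

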